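Set the demonstration lamp to its third filter click and fire the shutter

ROBOT

A 7-joint arm with a two-finger parallel gripper is mounted at the origin on the work surface. World frame = base frame: x ahead of the robot, y to its left, z up, the work surface at z = 0. Lengths are in mm, angles in rad, forces in N, time in s.
With the tool pointing down it reaches from about 400 to 875 mm from the base axis. Payload 4.4 kg.
Tool frame: the origin (TCP) lies where the fingers leave the gripper's body, on its centre line; the fingertips stand 73 mm ahead of it and the grasp point (between the pads) lies 54 mm ahead of it; z points along the fingers, y is the line along which they close (so a half turn about z gives the same grasp; the last joint's range is limited). The gripper opens to 85 mm and grips with 20 to 120 N. Pads are 22 mm wide; open, the fingers measure 114 mm over their backs; the gripper's body (76 mm by 85 mm) begins 54 mm behind the grasp point. The pads swing forward as they close: fully open they stand 13 mm farther back than shut.
Start: joints at [-1.195, 0.628, 0.038, 1.517, -0.027, 0.996, -0.02], TCP at [277.9, 587.612, 303.913] pointing down, gripper open.
Joint ranges: [-3.06, 3.06], [-0.37, 2.12], [-1.25, 1.32], [0.18, 2.47], [-1.1, 4.24], [0.23, 1.98], [-2.94, 2.94]. Speed limits (rad/s): [2.57, 2.57, 3.14, 3.14, 3.14, 3.14, 3.14].

INTERFACE

Orientations are given as [roll, pitch, yaw] about the fixed x, y, z axes, in that order (R = Rz(yaw) Ry(pitch) Rx(roll)).
In Python, from cell import ctrl gives the robot as it stands.
- The arm moves only by the tool send_rows, never from a script. Its argument "rows" is a list that holds one entry, the list of rows, each a list of 6 numbers: the shift along the tool's x, y, z in cm, then the turn, a rotation vector about the tool's x, y, z in rad. In form: [[[tx, ty, tz, wx, wy, wz], ...]]. A call has 1 to 10 rows; each row is the pose to reach, as a shift and turn from the pose commanded when the call began, along the tool's axes at that moment; what a row does not reach only later rows make up. A row lasts 1/10 s, in which the tool goes at most 50 mm and 8.59 degrees, less where a joint would pass 70% of its speed; a pose out of reach is approached as far as the arm can. A call with a gripper value outside its range is refused whole. "grip" is the closure in counts, from 0 (fully open) to 255 (shut), set as the call begins (left out, the last holds). The fingers move at their own pace and stop on an object; the grip force is fixed at half the most. Time passes only in rows, so rows that repeat a pose let the fingers close. It gives the time, the measured TCP pose, the force, the opening and the grip force at its end, in the units of the state.
- ctrl.read_state(): the state, without advancing time (a new reading comes with each control period).
- ctrl.get_image(name): name is "side" or "top" or "wrist"; returns a dict with "pixels" (400x640x3 uint8, red, green, blue), "fx", "fy", "cx", "cy" (pixels), "D" ([k1, k2, p1, p2, k3] as OpenCV has them; the pictures are not rectified), "extrinsics" (4x4, takes a point from camera to world coordinates); the wrist camera has in their place "mount" (4x4, takes a point from camera to tool coordinates, whose origin is the TCP and whose axes are the flange's). Camera axes: x right, y up, looking along -z (the intrinsics and any distortion apply to the point x, -y, -z); pixel columns grow to the right and rows downward; lengths in mm; the calibration is good to about 2 mm. A picture is of the moment at which its call begins: read the wrist's pose just before it. There is no depth.
- ctrl.finish_job(): hands the job in; it is judged then, once.
The state is a dict: "clock": time; "qpos": joint angles; "qd": joint speeds; "tau": joint torques, N m; "eef_pos": TCP position; "tool_rot": TCP orientation; "force": force on the tool from outside, world axes, zero at the start; "torque": the same for the moment, N m; "width": finger opening in mm; "gripper_force": force on a finger pad.
Only numpy, scipy, OpenCV 4.12 (cv2) and the standard library are available. Lean on these libraries where they do the work, as an engineer would, in place of code of your own. Each camera call takes 0.05 s, during which the arm holds its last target. There are 200 camera calls.

TASK

On the demonstration lamp, push the tall flat filter lever gently along its slot with your fingertips, counting the clicks, and leave it sitting in the third one without going past it. Then press the round shutter button on the small grey box right down and let it come back up. Do not pinch or force the lever, and leave the low round focus knob and everything else on the table where they are.

Things in the scene. Friction and masses are not known exactly. Their poses are not given: they have to be found in the camera images.
- lamp: Demonstration lamp, a grey box with a flat bare-metal deck, 130 x 260 x 100 mm (x, y, z), fixed. Origin: centre of its underside. z up, y along its slots, x away from the robot to the lens; yaw within 0.35 rad. Two slots run along y in the deck: the filter lever's at x = -30 mm, the focus knob's at x = +35 mm.
- lever_top (a point): Centre of the top of the filter lever: an upright black tab 30 mm (lamp x) by 12 mm (lamp y), its top 42 mm above the lamp's deck, its flat faces square to the slot. The tab starts 8 mm above the deck; below it is a stem 10 x 8 mm. It starts at lamp y = -50 mm and slides to +y.
- filter_lever (a joint): Lever travel in m along lamp +y. Rests every 0.020 from 0 to 0.100; the parked start (0) is not counted: click one is 0.020, click three 0.060. Getting over a hump takes 4 to 7 N (varies), hardest 5 mm past a rest; past midway it snaps into the next rest by itself, leaving the finger, and the push falls to nothing. Left alone it sits within 1 mm of a rest. Over 18 N on it is pinching or forcing.
- focus_top (a point): Centre of the top of the focus knob, a low round black knob 24 mm across and 18 mm high over the deck, in the slot at lamp x = +35 mm. To be left alone.
- focus_slide (a joint): Travel of the focus knob along lamp +y, in m, 0 to 0.08; starts anywhere from 0.01 to 0.07. To be left alone.
- pod: Small grey box 80 x 80 x 45 mm, fixed to the table, carrying the shutter button on its top; to the left or right of the lamp. Origin at the centre of its underside.
- shutter_top (a point): Centre of the top face of the shutter button, a black cap 28 mm across in a dark housing on the pod; pressed straight down. Its top is 67 mm above the table.
- shutter (a joint): How far the shutter button is pressed, in m: 0 up, 0.006 right down. Spring return, 4 N right down. 0.0045 counts as pressed.
- beaker: Bystander: glass beaker 72 mm across, 95 mm high, loose, on the side of the lamp where the pod is not. Origin at its underside.
- spare_filter: Bystander: loose square aluminium filter holder 60 x 60 x 8 mm with a 30 mm hole, between lamp and robot. Origin at its underside.
- driver: Bystander: loose screwdriver 170 mm long, lying between lamp and robot.
- wash_bottle: Bystander: loose white bottle 64 mm across, 160 mm high, left of the lamp. Origin at its underside.
- cylinder_glass: Bystander: loose glass measuring cylinder 44 mm across with a 76 mm foot, 200 mm high, right of the lamp. Origin at its underside.
- paper_cup: Bystander: upside-down white cup 76 mm across, 90 mm high, beyond the lamp. Origin at its underside.
- mass_500: Bystander: brass mass 44 mm across, 50 mm high, beyond the lamp. Origin at its underside.
There are look-alikes about, which are no part of the job. Leave any pink or red look-alike of the pod alone.

How it is judged (in metres and radians):
On the way, in this order (a step that is already met when the one before it is completed fails the run):
1. the filter lever sits in its third click (value of joint filter_lever between 0.055 and 0.065 m and contact force between the fingers and filter_lever below 0.5 N), for 0.3 s.
2. the shutter button is pressed right down, with the lever still in the third click (value of joint filter_lever between 0.055 and 0.065 m and value of joint shutter above 0.0045 m), for 0.05 s.
At the end, for the whole second after the job is handed in: The filter lever rests in the third click (0.060 m, within 5 mm), the shutter button is back up (under 1.5 mm) after having been pressed, and no bystander is more than 30 mm from its start (value of joint filter_lever between 0.055 and 0.065 m and value of joint shutter below 0.0015 m and velocity of joint filter_lever between -0.01 and 0.01 m/s and not (distance of any of beaker, spare_filter, driver, wash_bottle, cylinder_glass, paper_cup, mass_500 from where it was at the start of the episode above 0.03 m)); the robot touches nothing.
It fails at once if the filter lever goes past the third click (more than halfway to the fourth) (value of joint filter_lever above 0.07 m).
It fails at once if the filter lever is pinched or forced (over 18 N) (contact force between the fingers and filter_lever above 18 N).
It fails at once if the shutter is pressed before the lever is in the third click (value of joint shutter above 0.003 m and value of joint filter_lever below 0.055 m).
It fails at once if the focus knob is moved (more than 5 mm) (distance of focus_top from where it was at the start of the episode above 0.005 m).
It fails at once if another thing on the table is moved more than 30 mm, lifted or knocked over (distance of any of beaker, spare_filter, driver, wash_bottle, cylinder_glass, paper_cup, mass_500 from where it was at the start of the episode above 0.03 m).
It also fails if it takes over 72 s, if anything falls off the work surface, if the arm or the gripper's body presses on something with over 40 N, if the wrist force passes 120 N, or if a joint passes its speed limit or range.

## Working session

There is one attempt and no reset: what is moved stays moved. The work goes in short steps, Python scripts to look and compute and a tool call to move; the robot and the scene stay as the last step left them, time stands still between calls to the robot, and variables do not carry over. Pictures are saved under pics/ and viewed, at most 10 in all, crops included, and the job is handed in when it is done.

Besides the shell and the picture viewer there is one more tool, called after ">>>" as name(argument=value, ...), one argument or row to a line, values as JSON. send_rows: Moves the arm, as the interface text tells. Its arguments: {"type":"object","properties":{"rows":{"type":"array","items":{"type":"array","items":{"type":"array","items":{"type":"number"}}}},"grip":{"type":"number"}},"required":["rows"]}

```bash
mkdir -p pics; cat > h.py <<'E'
import numpy as np,cv2
from cell import ctrl
from scipy.spatial.transform import Rotation as R
def snap(n):
    s=ctrl.read_state(); d=ctrl.get_image(n)
    if 'mount' in d:
        T=np.eye(4);T[:3,:3]=R.from_euler('xyz',s['tool_rot']).as_matrix();T[:3,3]=s['eef_pos']
        d['extrinsics']=T@np.array(d['mount'])
    return d
def ray(d,u,v):
    K=np.array([[d['fx'],0,d['cx']],[0,d['fy'],d['cy']],[0,0,1.]])
    p=cv2.undistortPoints(np.array([[[u,v]]],float),K,np.array(d['D'],float))[0,0]
    E=np.array(d['extrinsics']); return E[:3,3],E[:3,:3]@np.array([p[0],-p[1],-1])
def onz(d,u,v,z):
    o,r=ray(d,u,v); return o+r*(z-o[2])/r[2]
def proj(d,P):
    E=np.linalg.inv(np.array(d['extrinsics']));c=E[:3,:3]@np.array(P,float)+E[:3,3]
    K=np.array([[d['fx'],0,d['cx']],[0,d['fy'],d['cy']],[0,0,1.]])
    return cv2.projectPoints(np.array([[c[0],-c[1],-c[2]]]),np.zeros(3),np.zeros(3),K,np.array(d['D'],float))[0][0,0]
E
python3 - <<'E'
from h import *
import pickle
print(ctrl.read_state())
for n in('top','side'):
    d=snap(n);pickle.dump(d,open(n+'.pkl','wb'));cv2.imwrite(f'pics/{n}.png',d['pixels'][:,:,::-1]);print(n,d['fx'],d['D'],np.round(d['extrinsics'],2).tolist())
E
```

```text
{'clock': 0.0, 'qpos': array([-1.19479945,  0.62937621,  0.03844072,  1.51837314, -0.02703076,
        0.99631115, -0.01999872]), 'qd': array([ 3.47774860e-05,  1.30559091e-04, -5.86735690e-04, -5.14584752e-04,
        4.00302709e-04, -9.33854159e-04, -1.37418628e-03]), 'tau': array([ 4.33907035e-04, -5.63400328e+01,  1.22641202e+00, -1.93443167e+01,
        1.09209248e-02,  1.06598792e-02, -2.05241639e-05]), 'eef_pos': array([277.67085685, 587.15948656, 302.9677978 ]), 'tool_rot': array([-3.13964249e+00,  1.05395598e-06,  2.69978119e+00]), 'force': array([-0.21237151,  0.67316014, -0.18820309]), 'torque': array([0.02991833, 0.01803742, 0.04384693]), 'gripper_force': 0.0, 'width': 85.2562388369458}
top 501.88716118871776 [-0.07388594  0.          0.          0.          0.        ] [[-0.02, 0.98, -0.18, 209.32], [-1.0, -0.02, -0.0, 198.62], [-0.0, 0.18, 0.98, 1904.25], [0.0, 0.0, 0.0, 1.0]]
side 396.53589936429677 [-0.05372061  0.          0.          0.          0.        ] [[0.96, 0.2, -0.2, 300.49], [-0.29, 0.71, -0.64, -653.7], [0.02, 0.67, 0.74, 1047.78], [0.0, 0.0, 0.0, 1.0]]
```

View pics/top.png

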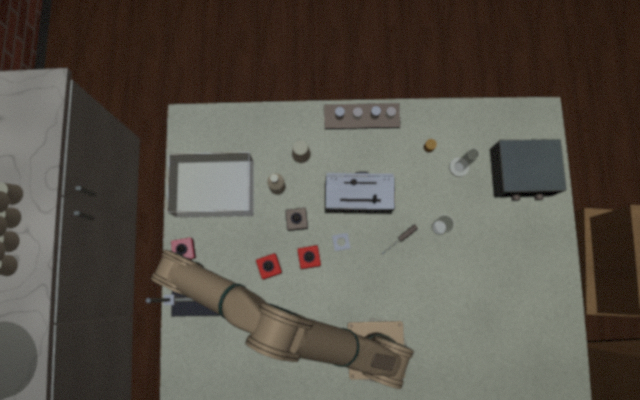

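View pics/side.png

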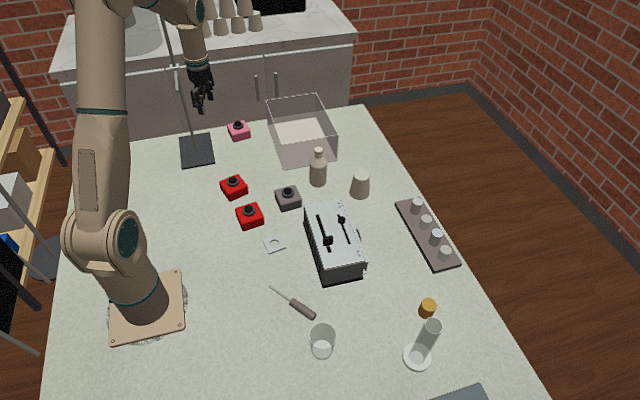

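Top view: the lamp is at (360,192), with the lever at (375,198) and the knob at (352,182). The pod could be the grey box at (297,218), red boxes at (268,266) and (309,257), or the pink box at (183,249). The description picks the grey one. The tab at the near-slot end is the lever, and the low disc in the far slot is the knob.

```bash
python3 - <<'E'
from h import *
import pickle
t=pickle.load(open('top.pkl','rb'));s=pickle.load(open('side.pkl','rb'))
a=cv2.resize(t['pixels'][160:240,275:405],(780,480),interpolation=3)[:300+180]
b=cv2.resize(s['pixels'][175:290,260:380],None,fx=5,fy=5,interpolation=3)
cv2.imwrite('pics/c1.png',a[:,:,::-1]);cv2.imwrite('pics/c2.png',b[:,:,::-1])
hsv=cv2.cvtColor(t['pixels'],cv2.COLOR_RGB2HSV)
print(t['pixels'][178,340],t['pixels'][205,340],t['pixels'][209,340],t['pixels'][225,360])
for nm,z,u,v in(('deck',100,360,192),('lever',142,375,198),('knob',118,352,182),('btn',67,297,218)): print(nm,onz(t,u,v,z))
print('side lever',onz(s,327,240,142),'btn',onz(s,288,190,67))
E
```

```text
[134 141 152] [136 141 152] [50 50 51] [132 138 126]
deck [574.16617274  44.16552765 100.        ]
lever [542.63232338  -5.13214376 142.        ]
knob [608.33231722  73.52984642 118.        ]
btn [487.77655402 277.99758533  67.        ]
side lever [536.83788945 -14.77896395 142.        ] btn [491.93963558 278.77399129  67.        ]
```

View pics/c1.png

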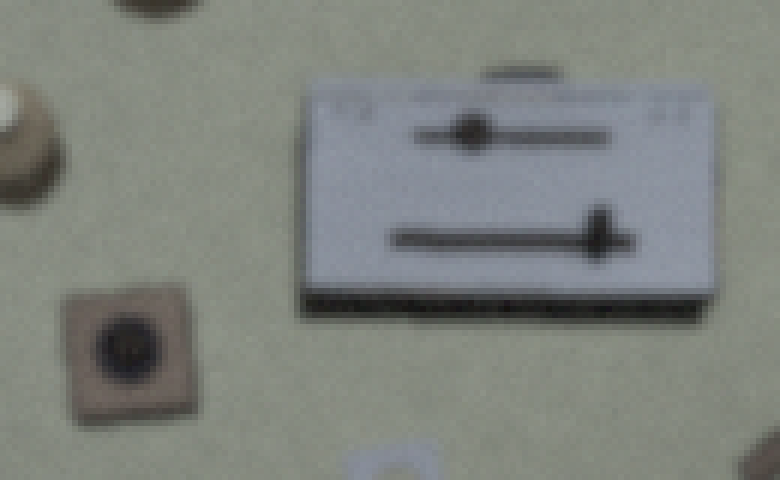

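View pics/c2.png

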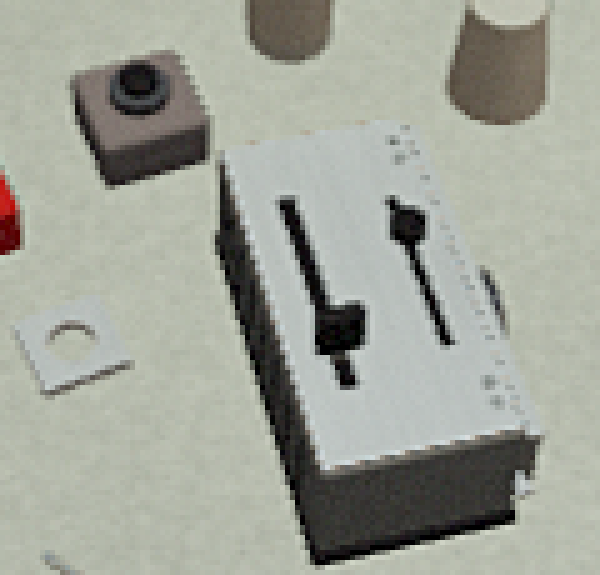

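The crops show the grey pod with its black button at top (296.5,218), the tab in the near slot at top (375,198) and the round knob in the far slot. Next I'll fit the lamp pose.

```bash
python3 - <<'E'
from h import *
import pickle
t=pickle.load(open('top.pkl','rb'));s=pickle.load(open('side.pkl','rb'))
p=t['pixels'].astype(int);m=((p[:,:,2]-p[:,:,1]>5)&(p.sum(2)>300)).astype(np.uint8)
m=cv2.morphologyEx(m,cv2.MORPH_OPEN,np.ones((3,3),np.uint8))
cs=cv2.findContours(m,0,2)[0];c=max([c for c in cs if abs(c[:,0,0].mean()-360)<30 and abs(c[:,0,1].mean()-192)<20],key=cv2.contourArea)
w=np.array([onz(t,u,v,100)[:2] for u,v in c[:,0]],np.float32)
r=cv2.minAreaRect(w);print('top rect',r)
f=lambda u,v:(275+u/6,160+v/6)
print('slot near',onz(t,*f(392,240),100),onz(t,*f(634,241),100))
print('lever top', onz(t,*f(600,225),142))
g=lambda u,v:(260+u/5,175+v/5)
for q in((222,155),(405,122),(540,435),(318,468)):print('side corner',onz(s,*g(*q),100))
print('side lever top',onz(s,*g(340,318),142),'btn',onz(s,*g(140,77),67),'top btn',onz(t,*f(130,348),67))
E
```

```text
top rect ((580.2452392578125, 45.05181121826172), (247.42236328125, 131.30091857910156), 88.63232421875)
slot near [545.88715317 117.1817323  100.        ] [542.05973705 -30.41885511 100.        ]
lever top [544.45215409  -5.20733917 142.        ]
side corner [519.03656627 163.95959362 100.        ]
side corner [641.44761863 159.47129242 100.        ]
side corner [636.89441338 -91.96027995 100.        ]
side corner [508.38430929 -78.07112917 100.        ]
side lever top [541.08810805 -10.81233527 142.        ] btn [491.48452162 276.91694049  67.        ] top btn [487.80308079 279.23185086  67.        ]
```

>>> send_rows(
  rows=[
    [[0,0,0,0,0,0.1],[0,0,0,0,0,0.2],[0,0,0,0,0,0.3],[0,0,0,0,0,0.44],[0,0,0,0,0,0.44]],
  ],
  grip=255,
)

```text
clock: 0.6
eef_pos: [277.7, 587.4, 303.4]
tool_rot: [-3.141, 0.001, 2.259]
force: [0.2, 0.1, 0.5]
width: 12.4
gripper_force: 0.0
```

>>> send_rows(
  rows=[
    [[0,0,0,0,0,-0.14],[0,0,0,0,0,-0.28],[0,0,0,0,0,-0.42],[0,0,0,0,0,-0.56],[0,0,0,0,0,-0.7],[0,0,0,0,0,-0.84],[0,0,0,0,0,-0.857],[0,0,0,0,0,-0.857]],
  ],
)

```text
clock: 1.4
eef_pos: [278.1, 587.4, 303.7]
tool_rot: [-3.141, -0.0, 3.116]
force: [-0.4, -0.1, 0.0]
width: -0.1
gripper_force: 0.0
```

>>> send_rows(
  rows=[
    [[-1.6,-3.8,0,0,0,0],[-3.2,-7.6,0,0,0,0],[-4.8,-11.4,0,0,0,0],[-6.4,-15.2,0,0,0,0],[-8.0,-19,0,0,0,0],[-9.6,-22.8,0,0,0,0],[-11.2,-26.6,0,0,0,0],[-12.8,-30.4,0,0,0,0],[-14.4,-34.2,0,0,0,0],[-16,-38,0,0,0,0]],
  ],
)

```text
clock: 2.4
eef_pos: [428.9, 202.2, 304.1]
tool_rot: [3.141, 0.001, 3.115]
force: [0.6, 0.0, 0.2]
width: -0.2
gripper_force: 0.0
```

>>> send_rows(
  rows=[
    [[-1.6,-3.8,0,0,0,0],[-3.2,-7.6,0,0,0,0],[-4.8,-11.4,0,0,0,0],[-6.4,-15.2,0,0,0,0],[-8.0,-19,0,0,0,0],[-9.6,-22.5,0,0,0,0],[-11.2,-25.1,0,0,0,0],[-12.2,-25.1,0,0,0,0],[-12.2,-25.1,0,0,0,0],[-12.2,-25.1,0,0,0,0]],
  ],
)

```text
clock: 3.4
eef_pos: [543.7, -48.7, 303.7]
tool_rot: [3.141, -0.001, 3.118]
force: [0.1, 0.0, -0.3]
width: 0.0
gripper_force: 0.0
```

```bash
python3 - <<'E'
from h import *
import pickle
d=snap('wrist');pickle.dump(d,open('w1.pkl','wb'));cv2.imwrite('pics/w1.png',d['pixels'][:,:,::-1])
print(np.round(d['mount'],2).tolist())
print(proj(d,[543.9,-7,142]),proj(d,[543.7,-48.7,230.7]),onz(d,320,200,100))
E
```

```text
[[0.0, 0.96, 0.27, 66.97], [1.0, -0.0, -0.0, 0.06], [-0.0, 0.27, -0.96, -68.76], [0.0, 0.0, 0.0, 1.0]]
[378.18731213 210.90130303] [319.53554439 265.83608959] [545.56143529 -48.4308117  100.        ]
```

View pics/w1.png

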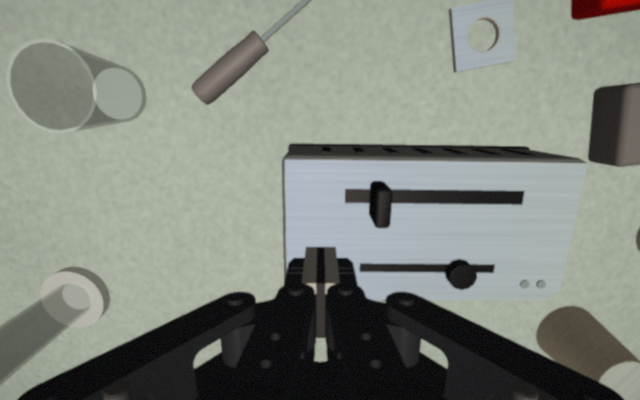

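The wrist view shows the lever tab at (380,204), the near slot from (345,196) to (523,198), the knob at (461,273) and the closed tips at (320,250).

```bash
python3 - <<'E'
from h import *
import pickle
d=pickle.load(open('w1.pkl','rb'))
for q in((287,157),(582,161)):print('deck corner',onz(d,*q,100))
print('slot',onz(d,345,196,100),onz(d,523,198,100))
p=d['pixels'].astype(int).sum(2)
for v in(190,205,215,222):print(v,p[v,362:400].tolist())
for q in((376,205),(391,205),(383,185),(383,226)):print('top',onz(d,*q,142))
E
```

```text
deck corner [509.24982721 -74.20881142 100.        ]
deck corner [517.46047519 166.44979025 100.        ]
slot [542.603658   -27.58835668 100.        ] [547.63329212 121.70647999 100.        ]
190 [219, 225, 227, 225, 222, 219, 212, 179, 112, 53, 24, 33, 18, 29, 38, 44, 57, 55, 66, 61, 69, 74, 82, 79, 68, 64, 73, 68, 104, 178, 220, 230, 230, 238, 236, 234, 233, 238]
205 [540, 544, 540, 541, 539, 534, 478, 317, 124, 32, 24, 19, 19, 50, 54, 88, 120, 143, 161, 161, 155, 147, 139, 125, 132, 117, 100, 105, 188, 379, 508, 537, 538, 536, 535, 536, 539, 538]
215 [555, 556, 555, 554, 553, 550, 521, 412, 232, 73, 45, 24, 36, 48, 84, 110, 130, 157, 147, 151, 141, 131, 122, 111, 111, 91, 83, 154, 317, 467, 535, 546, 547, 544, 548, 549, 546, 546]
222 [551, 548, 552, 549, 549, 549, 550, 551, 546, 535, 478, 323, 135, 49, 86, 118, 143, 153, 145, 136, 127, 120, 112, 86, 84, 84, 92, 216, 400, 521, 548, 547, 550, 547, 548, 545, 546, 547]
top [539.51317118  -8.65248532 142.        ]
top [539.75312909   1.98747354 142.        ]
top [525.17849906  -4.07705303 142.        ]
top [555.3089696   -3.26071439 142.        ]
```

>>> send_rows(
  rows=[
    [[0.2,0,3,0,0,0],[0.2,0,6,0,0,0],[0.2,0,8,0,0,0],[0.2,0,9.5,0,0,0],[0.2,0,10.5,0,0,0],[0.2,0,10.9,0,0,0],[0.2,0,10.9,0,0,0],[0.2,0,10.9,0,0,0],[0.2,0,10.9,0,0,0]],
  ],
)

```text
clock: 4.35
eef_pos: [542.6, -50.1, 195.7]
tool_rot: [-3.142, 0.002, 3.117]
force: [-0.3, -1.0, -0.1]
width: -0.0
gripper_force: 0.0
```

>>> send_rows(
  rows=[
    [[0,0.2,0,0,0,0],[0,0.4,0,0,0,0],[0,0.6,0,0,0,0],[0,0.8,0,0,0,0],[0,1.0,0,0,0,0],[0,1.2,0,0,0,0],[0,1.4,0,0,0,0],[0,1.4,0,0,0,0]],
  ],
)

```text
clock: 5.15
eef_pos: [542.5, -35.7, 194.9]
tool_rot: [3.141, -0.0, 3.117]
force: [-0.2, 0.2, -0.1]
width: 0.2
gripper_force: 0.0
```

>>> send_rows(
  rows=[
    [[0,0.1,0,0,0,0],[0,0.2,0,0,0,0],[0,0.3,0,0,0,0],[0,0.4,0,0,0,0],[0,0.4,0,0,0,0]],
  ],
)

```text
clock: 5.65
eef_pos: [542.6, -31.9, 194.9]
tool_rot: [3.141, -0.0, 3.117]
force: [0.6, -1.5, -0.5]
width: -0.1
gripper_force: 0.0
```

>>> send_rows(
  rows=[
    [[0,0.1,0,0,0,0],[0,0.2,0,0,0,0],[0,0.2,0,0,0,0]],
  ],
)

```text
clock: 5.95
eef_pos: [542.7, -30.0, 194.9]
tool_rot: [3.141, -0.0, 3.117]
force: [0.3, 0.4, -0.2]
width: 0.1
gripper_force: 0.0
```

>>> send_rows(
  rows=[
    [[0,0.1,0,0,0,0],[0,0.2,0,0,0,0],[0,0.2,0,0,0,0]],
  ],
)

```text
clock: 6.25
eef_pos: [542.7, -27.9, 194.9]
tool_rot: [3.141, -0.0, 3.117]
force: [0.1, -0.7, -0.3]
width: -0.2
gripper_force: 0.0
```

>>> send_rows(
  rows=[
    [[0,0.1,0,0,0,0],[0,0.2,0,0,0,0],[0,0.2,0,0,0,0]],
  ],
)

```text
clock: 6.55
eef_pos: [542.8, -25.9, 194.9]
tool_rot: [3.141, 0.0, 3.117]
force: [-0.3, 0.3, -0.2]
width: -0.1
gripper_force: 0.0
```

>>> send_rows(
  rows=[
    [[0,0.1,0,0,0,0],[0,0.2,0,0,0,0],[0,0.2,0,0,0,0]],
  ],
)

```text
clock: 6.85
eef_pos: [542.8, -23.9, 194.9]
tool_rot: [3.141, -0.0, 3.117]
force: [-0.5, -0.2, -0.5]
width: -0.3
gripper_force: 0.0
```

>>> send_rows(
  rows=[
    [[0,0.1,0,0,0,0],[0,0.2,0,0,0,0],[0,0.2,0,0,0,0]],
  ],
)

```text
clock: 7.15
eef_pos: [542.8, -22.2, 194.9]
tool_rot: [-3.141, 0.0, 3.117]
force: [-0.3, -0.1, -0.4]
width: 0.3
gripper_force: 0.4
```

>>> send_rows(
  rows=[
    [[0,0.1,0,0,0,0],[0,0.2,0,0,0,0],[0,0.2,0,0,0,0]],
  ],
)

```text
clock: 7.45
eef_pos: [542.9, -20.6, 194.9]
tool_rot: [-3.141, -0.0, 3.116]
force: [0.1, -3.4, 0.6]
width: 0.4
gripper_force: 1.2
```

>>> send_rows(
  rows=[
    [[0,0.1,0,0,0,0],[0,0.2,0,0,0,0],[0,0.2,0,0,0,0]],
  ],
)

```text
clock: 7.75
eef_pos: [542.9, -18.5, 194.9]
tool_rot: [-3.141, 0.0, 3.116]
force: [0.4, -4.7, 0.6]
width: 0.0
gripper_force: 2.0
```

>>> send_rows(
  rows=[
    [[0,0.1,0,0,0,0],[0,0.2,0,0,0,0],[0,0.2,0,0,0,0]],
  ],
)

```text
clock: 8.05
eef_pos: [543.1, -15.8, 194.9]
tool_rot: [3.141, 0.0, 3.117]
force: [0.4, -3.4, -0.1]
width: -0.3
gripper_force: 1.7
```

>>> send_rows(
  rows=[
    [[0,0.1,0,0,0,0],[0,0.2,0,0,0,0],[0,0.2,0,0,0,0]],
  ],
)

```text
clock: 8.35
eef_pos: [543.0, -12.7, 194.9]
tool_rot: [3.14, -0.0, 3.118]
force: [-0.7, -0.0, -0.4]
width: -0.2
gripper_force: 0.0
```

>>> send_rows(
  rows=[
    [[0,0.1,0,0,0,0],[0,0.2,0,0,0,0],[0,0.2,0,0,0,0]],
  ],
)

```text
clock: 8.65
eef_pos: [543.1, -11.5, 194.9]
tool_rot: [3.141, -0.0, 3.117]
force: [1.3, 0.1, -0.4]
width: -0.2
gripper_force: 0.0
```

>>> send_rows(
  rows=[
    [[0,0.1,0,0,0,0],[0,0.2,0,0,0,0],[0,0.3,0,0,0,0],[0,0.4,0,0,0,0],[0,0.5,0,0,0,0],[0,0.6,0,0,0,0],[0,0.7,0,0,0,0],[0,0.8,0,0,0,0],[0,0.8,0,0,0,0]],
  ],
)

```text
clock: 9.55
eef_pos: [543.3, -4.0, 194.9]
tool_rot: [3.141, -0.0, 3.117]
force: [-0.3, -1.5, 0.4]
width: -0.1
gripper_force: 0.0
```

>>> send_rows(
  rows=[
    [[0,0.1,0,0,0,0],[0,0.2,0,0,0,0],[0,0.3,0,0,0,0],[0,0.4,0,0,0,0],[0,0.4,0,0,0,0]],
  ],
)

```text
clock: 10.05
eef_pos: [543.4, -0.7, 194.9]
tool_rot: [-3.141, 0.0, 3.116]
force: [1.5, -2.1, 1.2]
width: 0.1
gripper_force: 1.2
```

>>> send_rows(
  rows=[
    [[0,0.1,0,0,0,0],[0,0.2,0,0,0,0],[0,0.3,0,0,0,0],[0,0.3,0,0,0,0]],
  ],
)

```text
clock: 10.45
eef_pos: [543.5, 2.6, 194.9]
tool_rot: [-3.141, 0.0, 3.117]
force: [0.3, -4.5, 1.2]
width: 0.1
gripper_force: 2.1
```

>>> send_rows(
  rows=[
    [[0,0.1,0,0,0,0],[0,0.2,0,0,0,0],[0,0.3,0,0,0,0],[0,0.3,0,0,0,0]],
  ],
)

```text
clock: 10.85
eef_pos: [543.5, 7.4, 194.9]
tool_rot: [3.14, -0.0, 3.118]
force: [0.3, 0.3, 0.3]
width: 0.0
gripper_force: 0.0
```

>>> send_rows(
  rows=[
    [[0,0.1,0,0,0,0],[0,0.2,0,0,0,0],[0,0.3,0,0,0,0],[0,0.4,0,0,0,0],[0,0.5,0,0,0,0],[0,0.6,0,0,0,0],[0,0.7,0,0,0,0],[0,0.8,0,0,0,0],[0,0.8,0,0,0,0]],
  ],
)

```text
clock: 11.75
eef_pos: [543.7, 14.0, 194.9]
tool_rot: [3.141, -0.0, 3.117]
force: [0.3, 0.4, -0.4]
width: 0.2
gripper_force: 0.0
```

>>> send_rows(
  rows=[
    [[0,0.1,0,0,0,0],[0,0.2,0,0,0,0],[0,0.3,0,0,0,0],[0,0.4,0,0,0,0],[0,0.4,0,0,0,0]],
  ],
)

```text
clock: 12.25
eef_pos: [543.8, 17.7, 194.9]
tool_rot: [-3.141, -0.0, 3.117]
force: [0.3, -1.0, -0.2]
width: 0.1
gripper_force: 0.4
```

>>> send_rows(
  rows=[
    [[0,0.1,0,0,0,0],[0,0.2,0,0,0,0],[0,0.3,0,0,0,0],[0,0.3,0,0,0,0]],
  ],
)

```text
clock: 12.65
eef_pos: [543.9, 20.3, 194.9]
tool_rot: [-3.141, -0.0, 3.116]
force: [-0.5, -4.0, -0.3]
width: 0.1
gripper_force: 1.7
```

>>> send_rows(
  rows=[
    [[0,0.1,0,0,0,0],[0,0.2,0,0,0,0],[0,0.3,0,0,0,0],[0,0.3,0,0,0,0]],
  ],
)

```text
clock: 13.05
eef_pos: [544.0, 24.1, 194.9]
tool_rot: [3.141, 0.0, 3.117]
force: [0.3, -2.8, -0.2]
width: -0.1
gripper_force: 1.7
```

Still loaded and near the third snap, so I'll take smaller steps.

>>> send_rows(
  rows=[
    [[0,0.1,0,0,0,0],[0,0.2,0,0,0,0],[0,0.2,0,0,0,0]],
  ],
)

```text
clock: 13.35
eef_pos: [544.0, 27.3, 194.9]
tool_rot: [3.14, -0.0, 3.118]
force: [1.3, -0.2, -0.4]
width: 0.0
gripper_force: 0.0
```

Force is gone, so that is the third click. Next I'll back off, rise and look.

>>> send_rows(
  rows=[
    [[0,-1,0,0,0,0],[0,-2,0,0,0,0],[0,-3,-1,0,0,0],[0,-3,-4,0,0,0],[0,-3,-8,0,0,0],[0,-3,-11,0,0,0],[0,-3,-11,0,0,0],[0,-3,-11,0,0,0]],
  ],
)

```text
clock: 14.15
eef_pos: [543.3, -5.0, 305.9]
tool_rot: [-3.142, 0.002, 3.116]
force: [-0.2, -0.0, -0.4]
width: 0.4
gripper_force: 0.0
```

```bash
python3 - <<'E'
from h import *
import pickle
d=snap('wrist');t=snap('top')
pickle.dump(d,open('w2.pkl','wb'));cv2.imwrite('pics/w2.png',d['pixels'][:,:,::-1])
print('expected lever top',proj(d,[543,56,142]))
E
```

```text
expected lever top [404.93121737 207.95965781]
```

View pics/w2.png

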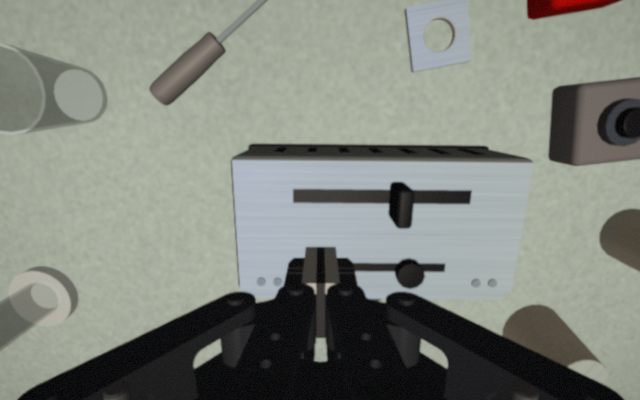

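The lever tab is at (403,206), as expected for 0.060. Next I'll move near the button.

>>> send_rows(
  rows=[
    [[1.2,4,0,0,0,0],[2.4,8,0,0,0,0],[3.6,12,0,0,0,0],[4.8,16,0,0,0,0],[6.1,20,0,0,0,0],[6.1,22,0,0,0,0],[6.1,22,0,0,0,0],[6.1,22,0,0,0,0]],
  ],
)

```text
clock: 15.05
eef_pos: [487.4, 216.5, 303.8]
tool_rot: [-3.14, -0.002, 3.117]
force: [0.1, -0.1, -0.5]
width: -0.1
gripper_force: 0.0
```

```bash
python3 - <<'E'
from h import *
d=snap('wrist');im=d['pixels'];cv2.imwrite('pics/w3.png',im[:,:,::-1])
print(proj(d,[489.5,278,67]),ctrl.read_state()['eef_pos'])
m=((im.astype(int).sum(2)<110)*255).astype(np.uint8);m[:,:330]=0
for c in cv2.findContours(m,0,2)[0]:
    if 200<cv2.contourArea(c)<8000:
        (u,v),r=cv2.minEnclosingCircle(c);print(u,v,r,cv2.contourArea(c),onz(d,u,v,67),r*np.linalg.norm(onz(d,u+1,v,67)-onz(d,u,v,67)))
E
```

```text
[386.73451455 190.33685811] [487.70853424 215.61651522 303.97796076]
343.9383544921875 22.869863510131836 18.130342483520508 833.5 [347.80867584 239.04618165  67.        ] 14.893495187498202
464.91351318359375 24.343881607055664 26.6783447265625 646.5 [350.80899077 338.77295894  67.        ] 22.106385412227517
```

View pics/w3.png

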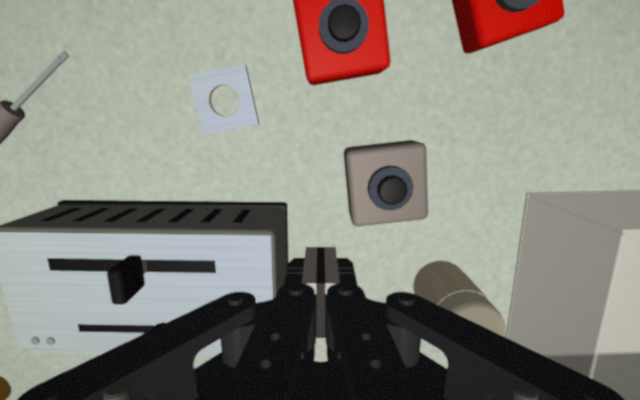

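The button cap is at (392,190), which gives world (489.5, 281). Next I'll move above it and descend.

>>> send_rows(
  rows=[
    [[0,3.5,0,0,0,0],[0,6.5,0,0,0,0],[0,6.5,0,0,0,0],[0,6.5,4,0,0,0],[0,6.5,8,0,0,0],[0,6.5,12,0,0,0],[0,6.5,14.5,0,0,0],[0,6.5,15.5,0,0,0],[0,6.5,15.5,0,0,0],[0,6.5,15.5,0,0,0]],
  ],
)

```text
clock: 16.1
eef_pos: [490.3, 281.7, 150.9]
tool_rot: [3.141, 0.001, 3.116]
force: [0.6, 1.3, 0.9]
width: 0.1
gripper_force: 0.0
```

>>> send_rows(
  rows=[
    [[0,0,0.2,0,0,0],[0,0,0.4,0,0,0],[0,0,0.6,0,0,0],[0,0,0.8,0,0,0],[0,0,0.8,0,0,0],[0,0,0.8,0,0,0]],
  ],
)

```text
clock: 16.7
eef_pos: [489.3, 282.3, 141.9]
tool_rot: [-3.142, -0.0, 3.117]
force: [-0.2, -0.4, 0.4]
width: -0.2
gripper_force: 0.0
```

>>> send_rows(
  rows=[
    [[0,0,0.1,0,0,0],[0,0,0.2,0,0,0],[0,0,0.2,0,0,0]],
  ],
)

```text
clock: 17.0
eef_pos: [489.4, 282.3, 139.8]
tool_rot: [-3.142, -0.0, 3.117]
force: [0.2, -0.8, -0.4]
width: -0.2
gripper_force: 0.0
```

>>> send_rows(
  rows=[
    [[0,0,0.1,0,0,0],[0,0,0.2,0,0,0],[0,0,0.2,0,0,0]],
  ],
)

```text
clock: 17.3
eef_pos: [489.4, 282.3, 137.9]
tool_rot: [3.142, 0.0, 3.117]
force: [0.2, 0.2, 2.5]
width: 0.0
gripper_force: 0.9
```

>>> send_rows(
  rows=[
    [[0,0,0.1,0,0,0],[0,0,0.2,0,0,0],[0,0,0.2,0,0,0]],
  ],
)

```text
clock: 17.6
eef_pos: [489.4, 282.3, 135.9]
tool_rot: [3.142, 0.0, 3.117]
force: [-0.7, -0.1, 3.1]
width: 0.1
gripper_force: 1.4
```

>>> send_rows(
  rows=[
    [[0,0,0.1,0,0,0],[0,0,0.2,0,0,0],[0,0,0.2,0,0,0]],
  ],
)

```text
clock: 17.9
eef_pos: [489.4, 282.3, 133.9]
tool_rot: [3.142, 0.0, 3.117]
force: [-0.2, -0.2, 3.6]
width: 0.1
gripper_force: 1.9
```

>>> send_rows(
  rows=[
    [[0,0,0.1,0,0,0],[0,0,0.1,0,0,0],[0,0,0.1,0,0,0]],
  ],
)

```text
clock: 18.2
eef_pos: [489.4, 282.3, 133.6]
tool_rot: [3.141, 0.0, 3.117]
force: [-1.4, -1.1, 9.3]
width: -0.1
gripper_force: 4.7
```

The button has bottomed: force rose sharply at about 6 mm. Next I'll lift clear.

>>> send_rows(
  rows=[
    [[0,0,-0.3,0,0,0],[0,0,-1,0,0,0],[0,0,-3,0,0,0],[0,0,-7,0,0,0],[0,0,-11,0,0,0],[0,0,-15,0,0,0],[0,0,-17,0,0,0],[0,-6.5,-17,0,0,0],[0,-6.5,-17,0,0,0],[0,-6.5,-17,0,0,0]],
  ],
)

```text
clock: 19.2
eef_pos: [487.8, 213.7, 303.0]
tool_rot: [-3.139, -0.001, 3.112]
force: [0.8, -0.5, 0.3]
width: 0.1
gripper_force: 0.0
```

```bash
python3 - <<'E'
from h import *
d=snap('wrist');cv2.imwrite('pics/w4.png',d['pixels'][:,:,::-1])
E
```

```text
(no output)
```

View pics/w4.png

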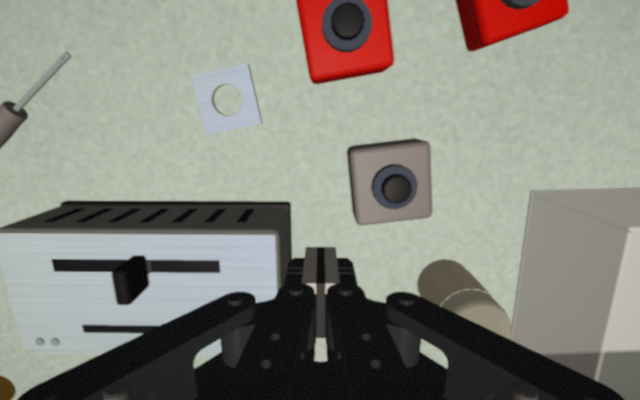

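The button is up at (396,187), the lever is unchanged at (130,279), and nothing has been disturbed.

```bash
python3 -c "
from cell import ctrl
print(ctrl.finish_job())"
```

```text
the job is handed in; nothing more can be done
None
```

I pushed the filter lever into its third click and left it there, then pressed the shutter button right down and let it come back up. The job is handed in with no verdict returned; the last picture showed the lever in place, the button up and nothing in view moved.

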